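# Square a glued pressing block up in the corner jig and hold it

### The job

Clear the leftover wood offcut off the squaring jig into the small shallow tray and let go of it; then take the wooden block by its rib, set it flat on the jig board and press it into the corner, its long side flush against the long stop and one end flush against the short stop. Finish while still gripping the block and pressing it against both stops at once with a light steady push (about 5 to 15 N on each) while the glue grabs: do not let go. Leave everything else on the table where it is.

Things in the scene. Friction and masses are not known exactly. Their poses are not given: they have to be found in the camera images.
- jig: Squaring jig, fixed to the table: a plywood board 220 x 180 x 15 mm (its x, y, z) with two smooth aluminium stops on it that meet in one corner. Origin at the centre of the board's underside; board top at z = 15 mm. Inner face of the long stop at y = +74 mm, of the short stop at x = +94 mm. A block seated in the corner has its centre at x = 49, y = 44 mm, with its long direction along x.
- long_stop: Long stop of the jig, a rigid smooth aluminium bar 220 x 16 mm, standing 18 mm above the board (33 mm above the table), along the jig's x on its +y edge. Origin at the centre of its underside; axes as the jig's. The block's sliding friction is about 0.25 on the stops and 0.4 on the board; bearing hard on one takes up the push meant for another.
- short_stop: Short stop of the jig, a rigid smooth aluminium bar 16 x 94 mm, standing 18 mm above the board, along the jig's y on its +x edge, from the long stop down to y = -20 mm in the jig's frame. Origin at the centre of its underside; axes as the jig's.
- block: The wooden pressing block, loose on the table, 0.15 to 0.31 kg; the only block with a rib. Origin at the centre of its underside, x along its length, z up. The sizes are given at its centre.
- block_centre (a point): Centre of the pressing block, half-way up its 66 mm overall height (33 mm above its underside); x along its length, y across it, z up. Its base is 90 x 60 x 26 mm; on it, centred, stands a grip rib 64 mm long (x), 18 mm thick (y) and 40 mm high, whose top is 33 mm above this point and whose foot is 7 mm below it. Pinch the rib across its thickness, fingertips just clear of the base. Either end may go to the short stop.
- offcut_centre (a point): Centre of the leftover offcut, a plain light wooden piece 60 x 28 x 44 mm (x, y, z), 0.03 to 0.065 kg, loose on the jig board, at least 12 mm clear of the stops; half-way up, 22 mm above its underside. Pinch it across its 28 mm.
- tray: Small shallow grey metal tray, open on top, empty, fixed: 170 x 130 x 35 mm, walls and floor 3 mm. Origin at the centre of its underside, x along its length.
- plain_block: Bystander: plain wooden block without a rib, 85 x 50 x 30 mm. Origin under its centre.
- tape_roll: Bystander: roll of white paper tape lying flat, 64 mm across, 30 mm high. Origin under its centre.
- glue_jar: Bystander: small amber jar, 40 mm across, 55 mm high. Origin under its centre.
- screwdriver: Bystander: screwdriver lying on the table, beyond the jig. x along it.
- weight: Bystander: brass cylinder, 40 mm across, 40 mm high. Origin under its centre.
- brush: Bystander: brush lying on the table. x along it.
- spool: Bystander: small wooden spool standing up, 36 mm across, 42 mm high. Origin under its centre.
- offcut: The same offcut, its origin at the centre of its underside, x along its 60 mm length.

How it is judged (in metres and radians):
On the way, in this order (a step that is already met when the one before it is completed fails the run):
1. the offcut lies in the tray, let go (x of offcut_centre in the frame of tray between -0.08 and 0.08 m and y of offcut_centre in the frame of tray between -0.06 and 0.06 m and z of offcut_centre in the frame of tray below 0.045 m and contact force between the fingers and offcut below 0.1 N and linear speed of offcut below 0.05 m/s), for 0.2 s.
2. the block is pressed into the corner against both stops (x of block_centre in the frame of jig between 0.0465 and 0.0515 m and y of block_centre in the frame of jig between 0.0415 and 0.0465 m and z of block_centre in the frame of jig between 0.045 and 0.051 m and angle between the x axis of block_centre and the x axis of jig, either way round below 0.035 rad and angle between block_centre's own z axis and vertical below 0.04 rad and contact force between block and long_stop between 1.5 and 40 N and contact force between block and short_stop between 1.5 and 40 N and contact force between the fingers and block above 1 N), for 0.3 s.
At the end, for the whole second after the job is handed in: Offcut at rest in the tray. Block held in the fingers, flat on the jig board (height within 3 mm, tilt under 0.04 rad), within 2.5 mm of the corner seat along both jig axes and 0.035 rad of the jig's x, at rest, pushing on each stop with 1.5 to 40 N through the last second (all of step 2 and x of offcut_centre in the frame of tray between -0.08 and 0.08 m and y of offcut_centre in the frame of tray between -0.06 and 0.06 m and z of offcut_centre in the frame of tray below 0.045 m and linear speed of block below 0.01 m/s and linear speed of offcut below 0.02 m/s); the arm keeps its last pose, push and grip.
It fails at once if a bystander is moved by more than 30 mm (distance of any of plain_block, tape_roll, glue_jar, screwdriver, weight, brush, spool from where it was at the start of the episode above 0.03 m).
It also fails if it takes over 72 s, if anything falls off the work surface, if the arm or the gripper's body presses on something with over 40 N, if the wrist force passes 120 N, or if a joint passes its speed limit or range.

### The arm

A 6-joint arm with a two-finger parallel gripper is mounted at the origin on the work surface. World frame = base frame: x ahead of the robot, y to its left, z up, the work surface at z = 0. Lengths are in m, angles in degrees, forces in N, time in s.
With the tool pointing down it reaches from about 0.375 to 0.9 m from the base axis. Payload 3.1 kg.
Tool frame: the origin (TCP) lies where the fingers leave the gripper's body, on its centre line; the fingertips stand bot.tips_ahead ahead of it and the grasp point (between the pads) lies 51 mm ahead of it (bot.tips_ahead is the distance from the TCP to the fingertips, in m); z points along the fingers, x is the direction in which the jaws open and shut, and the axes are right-handed (so a half turn about z gives the same grasp; the last joint's range is limited). The gripper opens to 87 mm and grips with 3 to 60 N. Pads are 19 mm wide; open, the fingers measure 117 mm over their backs; the gripper's body (75 mm by 190 mm) begins 51 mm behind the grasp point.
Start: joints at [-85.571, 30.224, 82.088, -0, 67.689, -10.227], TCP at [0.158, -0.605, 0.292] pointing down, gripper open.
Joint ranges: [-176.69, 176.69], [-43.24, 126.21], [12.49, 139.97], [-82, 262], [0, 151.66], [-163.58, 163.58]. Speed limits (degrees/s): [159.86, 159.86, 180, 180, 180, 180].

### API

Orientations are given as a 3x3 rotation matrix whose columns are the frame's x, y, z axes.
In Python, from rig import bot, vision, nets gives the robot as it stands.
- The arm moves only by the tool play_rows, never from a script. Its argument "series" is a list of rows, each an object of numbers: "tx", "ty", "tz": the shift along the world's x, y, z as a fraction of full scale; "turn": the turn about the world's z as a fraction of full scale. A call has 1 to 10 rows; each row shifts and turns the commanded pose from where the row before left it; what a row does not reach is not made up. Full scale, the value 1, is 0.8 m for a shift and 60 degrees for a turn. A row lasts 1/10 s, in which the tool goes at most 50 mm and 8.59 degrees, less where a joint would pass 70% of its speed; a pose out of reach is approached as far as the arm can. A call with a number of a shift or a turn outside -1 to 1 is refused whole. A call with a gripper value outside its range is refused whole. "gripper" is the opening, from 0 (shut) to 1 (fully open), set as the call begins (left out, the last holds). The fingers move at their own pace and stop on an object; the grip force is fixed at half the most. Time passes only in rows, so rows that do not move let the fingers close. It gives the time, the measured TCP pose, the force and the opening at its end, in the units of the state.
- bot.read_state(): the state, without advancing time (a new reading comes with each control period).
- vision.capture(name): name is "scene" or "top" or "wrist"; returns a dict with "pixels" (480x640x3 uint8, blue, green, red), "fx", "fy", "cx", "cy" (pixels), "extrinsics" (4x4, takes a point from camera to world coordinates). Camera axes: x right, y down, z forward; pixel columns grow to the right and rows downward; lengths in m; the calibration is good to about 2 mm. The wrist camera is an equidistant fisheye: a pixel r from the principal point sees the ray r / f radians off the axis. A picture is of the moment at which its call begins. There is no depth.
- bot.hand_in(): hands the job in, once; it reports no verdict.
Trained networks look in a picture, given as the dict that the camera call returned (one of the last four; its "shot" number tells which), for a name from the list of things; names that differ only in an ending like _2 or _b are one class to them, and where a whole thing is asked for, a point or a joint stands for the part that bears it (a point fixed in the world has none). Each returns a list of dicts, best first, with "confidence" (0 to 1); they miss things now and then, are a little off and sometimes report something else, mostly with a low value. They report only what shows in the picture. A call takes as long as a camera call.
- nets.look_for(picture, query): "at" ([column, row] as shares, 0 to 1, of the picture: columns of its width, rows of its height, amid what is visible of it).
- nets.masks_of(picture, query): "region" (480x640 bool, what is visible of it) and "at" ([column, row] as shares, 0 to 1, of the picture: columns of its width, rows of its height, amid what is visible of it).
The state is a dict: "time_s": time; "joint_positions": joint angles; "qvel": joint speeds; "tau": joint torques, N m; "position": TCP position; "tcp_rot": TCP orientation; "force": force on the tool from outside, world axes, zero at the start; "moment": the same for the moment, N m; "opening": opening from 0.0 (shut) to 1.0 (fully open).
Only numpy, scipy, OpenCV 4.12 (cv2) and the standard library are available. Lean on these libraries where they do the work, as an engineer would, in place of code of your own. Each camera call takes 0.05 s, during which the arm holds its last target.

## Working session

There is one attempt and no reset: what is moved stays moved. The work goes in short steps, Python scripts to look and compute and a tool call to move; the robot and the scene stay as the last step left them, time stands still between calls to the robot, and variables do not carry over. Pictures are saved under pics/ and viewed, and the job is handed in when it is done.

Besides the shell and the picture viewer there is one more tool, called as name(argument=value, ...) on one line, values as JSON. play_rows: Moves the arm, as the interface text tells. Shift numbers are shares of 0.8 m and turn numbers shares of 60 degrees, none past 1 either way. Its arguments: {"type":"object","properties":{"series":{"type":"array"},"gripper":{"type":"number"}},"required":["series"]}

```bash
ls; mkdir -p pics; python3 - <<'E'
from rig import bot, vision, nets
import cv2
print(bot.tips_ahead, bot.read_state())
for n in ("scene","top","wrist"):
    p=vision.capture(n); cv2.imwrite(f"pics/a_{n}.png",p["pixels"]); print(n,p["fx"],p["fy"],p["cx"],p["cy"],p["extrinsics"].tolist() if hasattr(p["extrinsics"],"tolist") else p["extrinsics"])
E
```

```text
pics
0.0697 {'time_s': 0.0, 'joint_positions': array([-8.55715864e+01,  3.02787849e+01,  8.21573781e+01,  7.61378960e-04,
        6.76866725e+01, -1.02261356e+01]), 'qvel': array([-0.07621556, -0.0071622 , -0.09107556, -0.03550673, -0.06049711,
        0.0657487 ]), 'tau': array([ 8.84348683e-04, -4.40039313e+01, -1.76589757e+01,  6.33105473e-02,
        5.79586742e-02, -1.57627924e-04]), 'position': array([ 0.15811706, -0.60406712,  0.29126789]), 'tcp_rot': array([[ 2.52985509e-01, -9.67470056e-01, -1.53279704e-04],
       [-9.67467772e-01, -2.52985250e-01,  2.13843060e-03],
       [-2.10764508e-03, -3.92698779e-04, -9.99997702e-01]]), 'force': array([-0.17853547, -0.37430169, -0.02657866]), 'moment': array([-0.00894225, -0.05603062, -0.00239781]), 'opening': 0.998712550056219}
scene 511.4995833355378 511.4995833355378 321.25288767798315 243.3613160970604 [[0.8523491314632826, 0.3764354751498186, -0.36303896642442907, 0.9535189198106117], [0.5228090476482959, -0.6307183836613164, 0.5734675406757895, -0.5891646205918404], [-0.0131018239520021, -0.6785946165129715, -0.7343961387757589, 0.7958651857822743], [0.0, 0.0, 0.0, 1.0]]
top 586.2879003124677 586.2879003124677 316.07440070958717 243.01213841425644 [[0.025660580570190602, -0.9815159927012722, 0.18965202523684493, 0.2836231750164116], [-0.999560827823285, -0.022378958368234003, 0.01942507924261489, -0.013289705790427174], [-0.014821811158889378, -0.19006719415509074, -0.9816591952505621, 1.5071200272212004], [0.0, 0.0, 0.0, 1.0]]
wrist 371.64829954431775 371.64829954431775 318.3762435161252 240.19383877149397 [[0.25324651717530355, -0.9291773494837268, -0.26925017129980194, 0.2328088225335329], [-0.9673982042740659, -0.2439958249244408, -0.06787305641233615, -0.584356508800867], [-0.0026298109987682133, 0.27766074736238044, -0.9606755922101244, 0.3846174849414522], [0.0, 0.0, 0.0, 1.0]]
```

View pics/a_scene.png

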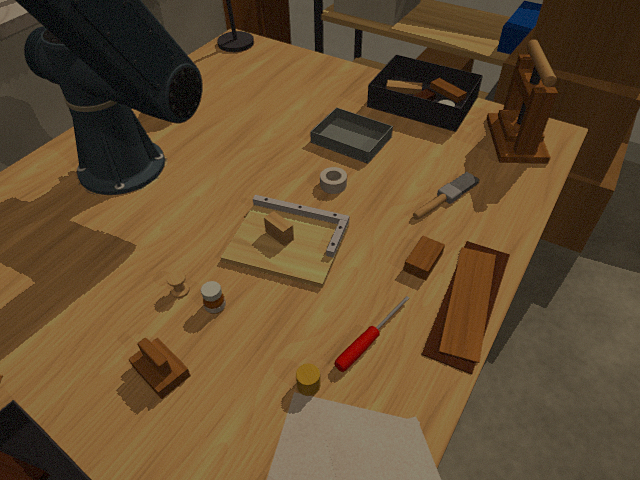

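View pics/a_top.png

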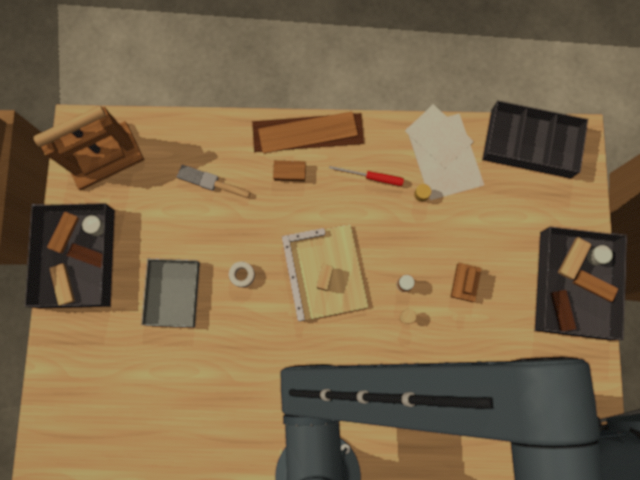

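View pics/a_wrist.png

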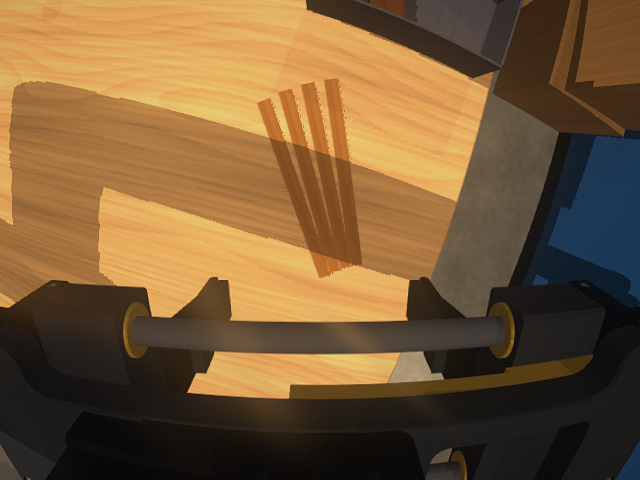

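The top view shows the jig at about (327,273) with the offcut at (326,278), the grey tray at (172,293), and the ribbed block at (466,281). The scene view agrees. The long stop is on the left in the top view (world +y). Next I'll fit poses from silhouettes.

```bash
cat > fit.py <<'E'
import numpy as np, cv2
from scipy.optimize import minimize
def proj(c,P):
    E=np.linalg.inv(np.array(c["extrinsics"])); q=P@E[:3,:3].T+E[:3,3]
    if c.get("fish"):
        r=np.hypot(q[:,0],q[:,1]); th=np.arctan2(r,q[:,2]); s=c["fx"]*th/np.maximum(r,1e-9)
        return np.c_[c["cx"]+s*q[:,0],c["cy"]+s*q[:,1]]
    return np.c_[c["cx"]+c["fx"]*q[:,0]/q[:,2],c["cy"]+c["fy"]*q[:,1]/q[:,2]]
def ray(c,u,v,z):
    E=np.array(c["extrinsics"]); x,y=u-c["cx"],v-c["cy"]
    if c.get("fish"):
        r=np.hypot(x,y); th=r/c["fx"]; d=np.array([np.sin(th)*x/max(r,1e-9),np.sin(th)*y/max(r,1e-9),np.cos(th)])
    else: d=np.array([x/c["fx"],y/c["fy"],1])
    d=E[:3,:3]@d; o=E[:3,3]; return o+d*(z-o[2])/d[2]
def box(sx,sy,z0,z1,cx=0,cy=0,n=5):
    t=np.linspace(-.5,.5,n); g=np.array([(a,b,c) for a in t for b in t for c in (0,1)])
    return np.c_[cx+sx*g[:,0],cy+sy*g[:,1],z0+(z1-z0)*g[:,2]]
M={"block":[box(.09,.06,0,.026),box(.064,.018,.026,.066)],
 "offcut":[box(.06,.028,0,.044)],
 "tray":[box(.17,.13,0,.035)],
 "jig":[box(.22,.18,0,.015),box(.22,.016,.015,.033,0,.082),box(.016,.094,.015,.033,.102,.027)],
 "long_stop":[box(.22,.016,.015,.033,0,.082)],"short_stop":[box(.016,.094,.015,.033,.102,.027)]}
S=8
def sil(c,name,p,z=0,shape=(480,640)):
    im=np.zeros(shape,np.uint8)
    a=p[2]; R=np.array([[np.cos(a),-np.sin(a),0],[np.sin(a),np.cos(a),0],[0,0,1]])
    for b in M[name]:
        h=cv2.convexHull(proj(c,b@R.T+[p[0],p[1],z]).astype(np.float32))
        cv2.fillPoly(im,[np.round(h*256).astype(np.int32)],1,shift=8)
    return im
def silup(c,name,p,z,bb):
    c2=dict(c); x0,y0,x1,y1=bb
    for k in("fx","fy"): c2[k]=c[k]*S
    c2["cx"]=(c["cx"]-x0+.5)*S-.5; c2["cy"]=(c["cy"]-y0+.5)*S-.5
    im=sil(c2,name,p,z,((y1-y0)*S,(x1-x0)*S)).astype(np.float32)
    return cv2.resize(im,(x1-x0,y1-y0),interpolation=cv2.INTER_AREA)
def fit(views,name,p0,z=0):
    """views: list of (cam,mask)"""
    L=[]
    for c,m in views:
        ys,xs=np.nonzero(m); bb=(max(xs.min()-15,0),max(ys.min()-15,0),min(xs.max()+16,640),min(ys.max()+16,480))
        L.append((c,m[bb[1]:bb[3],bb[0]:bb[2]].astype(np.float32),bb))
    def cost(q):
        p=[q[0],q[1],q[2]]
        return sum(np.abs(silup(c,name,p,z,bb)-m).sum()/m.sum() for c,m,bb in L)
    best=None
    for dy in (0,np.pi/4,-np.pi/4,np.pi/2):
        s=np.array([[0,0,0],[.02,0,0],[0,.02,0],[0,0,.3]])+[p0[0],p0[1],p0[2]+dy]
        r=minimize(cost,s[0],method="Nelder-Mead",options=dict(initial_simplex=s,xatol=2e-4,fatol=1e-4))
        if best is None or r.fun<best.fun: best=r
    return best.x,best.fun
E
cat > m.py <<'E'
from rig import bot, vision, nets
import pickle,numpy as np,cv2
from fit import *
out={}
for n in("top","scene"):
    c=vision.capture(n); d={k:c[k] for k in("fx","fy","cx","cy","extrinsics")}; d["pixels"]=c["pixels"]; d["m"]={}
    for q in("jig","long_stop","short_stop","block","offcut","tray","plain_block","tape_roll","glue_jar","spool","weight"):
        r=nets.masks_of(c,q)
        if r: d["m"][q]=r[0]["region"]; print(n,q,[(round(x["confidence"],2),(np.array(x["at"])*[640,480]).round().tolist(),int(x["region"].sum())) for x in r[:3]])
    out[n]=d
pickle.dump(out,open("o.pkl","wb"))
def ov(n):
    im=out[n]["pixels"].copy()
    for i,(q,m) in enumerate(out[n]["m"].items()):
        cs,_=cv2.findContours(m.astype(np.uint8),0,1); cv2.drawContours(im,cs,-1,[(0,0,255),(0,255,0),(255,0,0),(255,0,255)][i%4],1)
    cv2.imwrite(f"pics/b_{n}.png",im)
ov("top");ov("scene")
for q in("block","offcut","tray","long_stop","short_stop"):
    V=[(out[n],out[n]["m"][q]) for n in out if q in out[n]["m"]]
    ys,xs=np.nonzero(V[0][1]); g=ray(V[0][0],xs.mean(),ys.mean(),.02)
    z=.015 if q=="offcut" else 0
    p0=[g[0],g[1],.1]
    if q=="long_stop":p0[1]-=.082
    if q=="short_stop":p0[0]-=.1
    for v in [V]+[[x] for x in V]:
        p,f=fit(v,q,p0,z); print(q,len(v),p[:2].round(4),np.degrees(p[2]).round(2),round(f,3))
for q in("plain_block","tape_roll","glue_jar","spool","weight"):
    if q in out["top"]["m"]:
        ys,xs=np.nonzero(out["top"]["m"][q]); print(q,ray(out["top"],xs.mean(),ys.mean(),.02).round(3))
print(bot.read_state()["time_s"])
E
python3 m.py
```

```text
top jig [(0.68, [320.0, 268.0], 5849)]
top long_stop [(0.66, [294.0, 284.0], 540), (0.55, [405.0, 283.0], 234)]
top short_stop [(0.47, [309.0, 236.0], 211)]
top block [(0.64, [467.0, 283.0], 929)]
top offcut [(0.8, [324.0, 279.0], 300)]
top tray [(0.9, [170.0, 291.0], 3657)]
top plain_block [(0.66, [290.0, 173.0], 678), (0.47, [408.0, 314.0], 166)]
top tape_roll [(0.81, [249.0, 280.0], 408)]
top glue_jar [(0.69, [406.0, 283.0], 209), (0.52, [304.0, 235.0], 280)]
top spool [(0.65, [407.0, 315.0], 162), (0.18, [385.0, 180.0], 300)]
top weight [(0.79, [424.0, 193.0], 239)]
scene jig [(0.98, [288.0, 243.0], 7195)]
scene short_stop [(0.74, [337.0, 238.0], 326)]
scene offcut [(0.59, [278.0, 230.0], 672), (0.31, [216.0, 298.0], 566)]
scene tray [(0.88, [350.0, 131.0], 2820), (0.5, [215.0, 298.0], 612)]
scene plain_block [(0.57, [423.0, 258.0], 1088)]
scene tape_roll [(0.71, [331.0, 182.0], 590)]
scene spool [(0.92, [176.0, 282.0], 437), (0.43, [362.0, 346.0], 988)]
scene weight [(0.68, [308.0, 376.0], 654)]
block 1 [ 0.4783 -0.3686] -12.01 0.038
block 1 [ 0.4783 -0.3686] -12.01 0.038
offcut 2 [ 0.4807 -0.0074] -13.52 0.252
offcut 1 [ 0.4806 -0.0086] -11.56 0.109
offcut 1 [ 0.4796 -0.0047] -15.18 0.055
tray 2 [0.4339 0.3839] -0.64 0.079
tray 1 [0.4334 0.383 ] -0.68 0.025
tray 1 [0.4352 0.3861] 0.55 0.038
long_stop 1 [ 0.4944 -0.0082] 12.05 0.15
long_stop 1 [ 0.4944 -0.0082] 12.05 0.15
short_stop 2 [ 0.4977 -0.0073] 13.14 0.559
short_stop 1 [ 0.4963 -0.0088] 12.87 0.326
short_stop 1 [ 0.4986 -0.0067] 14.17 0.158
plain_block [0.763 0.092 0.02 ]
tape_roll [0.482 0.204 0.02 ]
glue_jar [ 0.47  -0.213  0.02 ]
spool [ 0.388 -0.22   0.02 ]
weight [ 0.711 -0.26   0.02 ]
1.35
```

```bash
python3 - <<'E'
import pickle; from fit import *
o=pickle.load(open("o.pkl","rb"))
J=lambda n:(o[n],o[n]["m"]["jig"])
ims=[]
for v in (["top"],["scene"],["top","scene"]):
    p,f=fit([J(n) for n in v],"jig",[.49,-.007,.2]); print(v,p[:2].round(4),np.degrees(p[2]).round(2),round(f,3))
P={"jig":(p,0),"block":((.4783,-.3686,np.radians(-12)),0),"offcut":((.4806,-.0074,np.radians(-13.5)),.015),"tray":((.434,.384,-.01),0)}
for n,(x0,y0,w,h) in {"top":(270,215,230,120),"scene":(120,180,240,225)}.items():
    k=3 if n=="top" else 2.6
    im=cv2.resize(o[n]["pixels"],None,fx=4,fy=4,interpolation=cv2.INTER_CUBIC)
    for q,(pp,z) in P.items():
        a=pp[2]; R=np.array([[np.cos(a),-np.sin(a),0],[np.sin(a),np.cos(a),0],[0,0,1]])
        for b in M[q]:
            hh=cv2.convexHull((proj(o[n],b@R.T+[pp[0],pp[1],z]).astype(np.float32)+.5)*4-.5)
            cv2.polylines(im,[np.round(hh).astype(np.int32)],True,(0,0,255),1)
    im=im[y0*4:(y0+h)*4,x0*4:(x0+w)*4]; s=min(800/im.shape[1],600/im.shape[0]); cv2.imwrite(f"pics/c_{n}.png",cv2.resize(im,None,fx=s,fy=s,interpolation=cv2.INTER_AREA))
E
```

```text
['top'] [ 0.4966 -0.0082] 12.76 0.065
['scene'] [ 0.4984 -0.0057] 12.92 0.106
['top', 'scene'] [ 0.4974 -0.0071] 13.03 0.183
```

View pics/c_top.png

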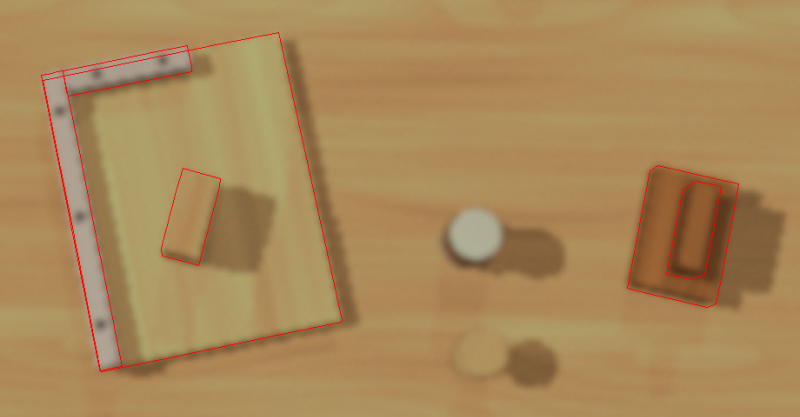

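View pics/c_scene.png

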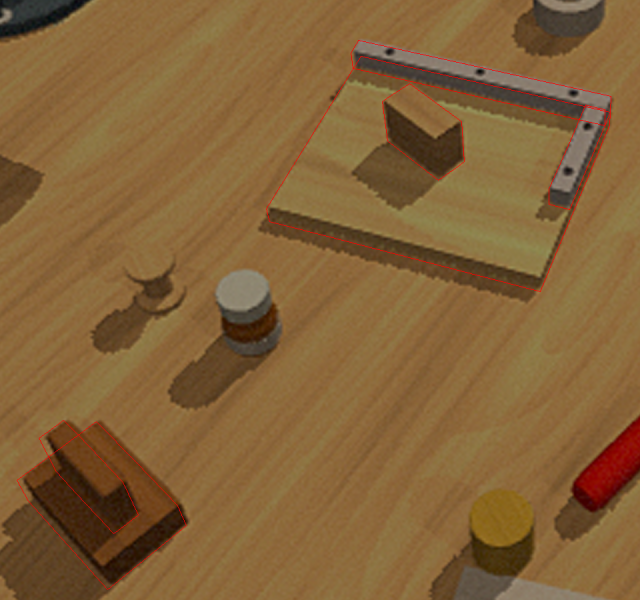

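play_rows(series=[{"tx": 0.0202, "ty": 0.0374, "turn": -0.0235}, {"tx": 0.0202, "ty": 0.0374, "turn": -0.0235}, {"tx": 0.0202, "ty": 0.0374, "turn": -0.0235}, {"tx": 0.0202, "ty": 0.0374, "turn": -0.0235}, {"tx": 0.0202, "ty": 0.0374, "turn": -0.0235}, {"tx": 0.0202, "ty": 0.0374, "turn": -0.0235}, {"tx": 0.0202, "ty": 0.0374, "turn": -0.0235}, {"tx": 0.0202, "ty": 0.0374, "turn": -0.0235}, {"tx": 0.0202, "ty": 0.0374, "turn": -0.0235}, {"tx": 0.0202, "ty": 0.0374, "turn": -0.0235}], gripper=0.65)

```text
invalid input
```

play_rows(series=[{"tx": 0.0202, "ty": 0.0374, "turn": -0.0235}, {"tx": 0.0202, "ty": 0.0374, "turn": -0.0235}, {"tx": 0.0202, "ty": 0.0374, "turn": -0.0235}, {"tx": 0.0202, "ty": 0.0374, "turn": -0.0235}, {"tx": 0.0202, "ty": 0.0374, "turn": -0.0235}, {"tx": 0.0202, "ty": 0.0374, "turn": -0.0235}, {"tx": 0.0202, "ty": 0.0374, "turn": -0.0235}, {"tx": 0.0202, "ty": 0.0374, "turn": -0.0235}, {"tx": 0.0202, "ty": 0.0374, "turn": -0.0235}, {"tx": 0.0202, "ty": 0.0374, "turn": -0.0235}, {}, {}])

```text
invalid input
```

play_rows(series=[{"tx": 0.0202, "ty": 0.0374, "tz": 0, "turn": -0.0235}, {"tx": 0.0202, "ty": 0.0374, "tz": 0, "turn": -0.0235}, {"tx": 0.0202, "ty": 0.0374, "tz": 0, "turn": -0.0235}, {"tx": 0.0202, "ty": 0.0374, "tz": 0, "turn": -0.0235}, {"tx": 0.0202, "ty": 0.0374, "tz": 0, "turn": -0.0235}, {"tx": 0.0202, "ty": 0.0374, "tz": 0, "turn": -0.0235}, {"tx": 0.0202, "ty": 0.0374, "tz": 0, "turn": -0.0235}, {"tx": 0.0202, "ty": 0.0374, "tz": 0, "turn": -0.0235}, {"tx": 0.0202, "ty": 0.0374, "tz": 0, "turn": -0.0235}, {"tx": 0.0202, "ty": 0.0374, "tz": 0, "turn": -0.0235}], gripper=0.65)

```text
time_s: 2.35
position: [0.3203, -0.3043, 0.2925]
tcp_rot: [[0.008, -1.0, 0.0], [-1.0, -0.008, -0.001], [0.001, -0.0, -1.0]]
force: [0.2, -0.2, 0.2]
opening: 0.643
```

play_rows(series=[{"tx": 0.0202, "ty": 0.0374, "tz": 0, "turn": -0.0235}, {"tx": 0.0202, "ty": 0.0374, "tz": 0, "turn": -0.0235}, {"tx": 0.0202, "ty": 0.0374, "tz": 0, "turn": -0.0235}, {"tx": 0.0202, "ty": 0.0374, "tz": 0, "turn": -0.0235}, {"tx": 0.0202, "ty": 0.0374, "tz": 0, "turn": -0.0235}, {"tx": 0.0202, "ty": 0.0374, "tz": 0, "turn": -0.0235}, {"tx": 0.0202, "ty": 0.0374, "tz": 0, "turn": -0.0235}, {"tx": 0.0202, "ty": 0.0374, "tz": 0, "turn": -0.0235}, {"tx": 0.0202, "ty": 0.0374, "tz": 0, "turn": -0.0235}, {"tx": 0.0202, "ty": 0.0374, "tz": 0, "turn": -0.0235}])

```text
time_s: 3.35
position: [0.482, -0.0049, 0.2925]
tcp_rot: [[-0.235, -0.972, 0.001], [-0.972, 0.235, -0.0], [0.0, -0.001, -1.0]]
force: [-0.5, -0.4, -0.3]
opening: 0.651
```

```bash
cat > w.py <<'E'
import sys,pickle
from rig import bot, vision, nets
from fit import *
def shot(tag,names,P,S_=None):
    s=bot.read_state(); print("t",s["time_s"],"pos",s["position"].round(4),"jaw",np.degrees(np.arctan2(s["tcp_rot"][1,0],s["tcp_rot"][0,0])).round(2),"F",s["force"].round(2),"M",s["moment"].round(2),"op",round(s["opening"],3),"J6",s["joint_positions"][5].round(1))
    c=vision.capture("wrist"); d={k:c[k] for k in("fx","fy","cx","cy","extrinsics")}; d["fish"]=1
    im=c["pixels"].copy()
    for q,(p0,z) in names.items():
        r=nets.masks_of(c,q)
        if not r: print(q,"none"); continue
        m=r[0]["region"]; cs,_=cv2.findContours(m.astype(np.uint8),0,1); cv2.drawContours(im,cs,-1,(0,255,0),1)
        p,f=fit([(d,m)],q,p0,z); print(q,round(r[0]["confidence"],2),m.sum(),p[:2].round(4),np.degrees(p[2]).round(2),round(f,3)); P[q+"*"]=(q,p,z)
    for k,(q,pp,z) in P.items():
        a=pp[2]; R=np.array([[np.cos(a),-np.sin(a),0],[np.sin(a),np.cos(a),0],[0,0,1]])
        for b in M[q]:
            hh=cv2.convexHull(proj(d,b@R.T+[pp[0],pp[1],z]).astype(np.float32)); cv2.polylines(im,[np.round(hh).astype(np.int32)],True,(0,0,255) if k.endswith("*") else (255,0,0),1)
    cv2.imwrite(f"pics/{tag}.png",im); pickle.dump((d,c["pixels"]),open(f"{tag}.pkl","wb"))
E
python3 - <<'E'
from w import *
J=(.4974,-.0071,.2274)
shot("w1",{"offcut":((.4806,-.007,-.23),.015),"jig":(J,0)},{"j":("jig",J,0)})
E
```

```text
t 3.35 pos [ 0.482  -0.0049  0.2925] jaw -103.59 F [-0.46 -0.44 -0.3 ] M [ 0.01 -0.01 -0.03] op 0.651 J6 89.7
offcut 0.7 2105 [ 0.4808 -0.0043] -13.27 0.043
jig 0.69 3832 [ 0.4974 -0.0071] 13.03 1.0
```

View pics/w1.png

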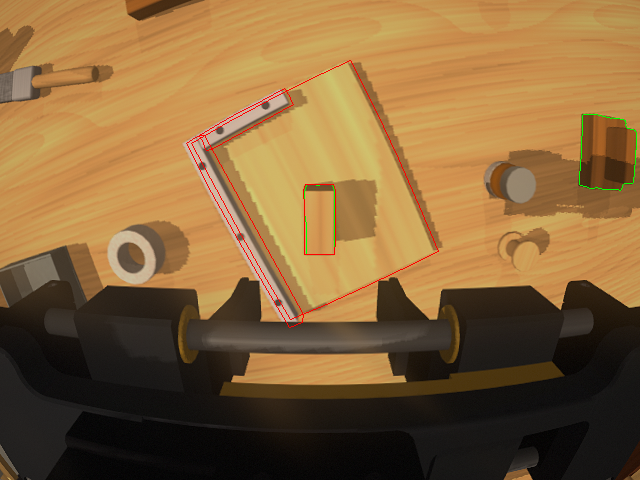

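The wrist view matches the fits: offcut at (320,220), stops within about 2 px. The tool is centred over the offcut, so I'll descend.

play_rows(series=[{"tx": 0, "ty": 0, "tz": -0.0312, "turn": 0}, {"tx": 0, "ty": 0, "tz": -0.0312, "turn": 0}, {"tx": 0, "ty": 0, "tz": -0.0312, "turn": 0}, {"tx": 0, "ty": 0, "tz": -0.0312, "turn": 0}, {"tx": 0, "ty": 0, "tz": -0.0312, "turn": 0}, {"tx": 0, "ty": 0, "tz": -0.0312, "turn": 0}, {"tx": 0, "ty": 0, "tz": -0.0312, "turn": 0}, {"tx": 0, "ty": 0, "tz": -0.0312, "turn": 0}, {"tx": 0, "ty": 0, "tz": 0, "turn": 0}, {"tx": 0, "ty": 0, "tz": 0, "turn": 0}])

```text
time_s: 4.5
position: [0.4811, -0.007, 0.0927]
tcp_rot: [[-0.235, -0.972, -0.001], [-0.972, 0.235, 0.0], [0.0, 0.001, -1.0]]
force: [-0.3, 0.4, -0.2]
opening: 0.648
```

play_rows(series=[{"tx": 0, "ty": 0, "tz": 0, "turn": 0}, {"tx": 0, "ty": 0, "tz": 0, "turn": 0}, {"tx": 0, "ty": 0, "tz": 0, "turn": 0}, {"tx": 0, "ty": 0, "tz": 0, "turn": 0}, {"tx": 0, "ty": 0, "tz": 0, "turn": 0}, {"tx": 0, "ty": 0, "tz": 0, "turn": 0}], gripper=0.0)

```text
time_s: 5.1
position: [0.4816, -0.0062, 0.0931]
tcp_rot: [[-0.234, -0.972, 0.001], [-0.972, 0.234, -0.0], [-0.0, -0.001, -1.0]]
force: [-0.9, 0.1, 5.9]
opening: 0.321
```

Opening 27.9 mm, so the offcut is gripped. Next I'll lift it.

play_rows(series=[{"tx": 0, "ty": 0, "tz": 0.02, "turn": 0}, {"tx": 0, "ty": 0, "tz": 0.035, "turn": 0}, {"tx": 0, "ty": 0, "tz": 0.045, "turn": 0}, {"tx": 0, "ty": 0, "tz": 0.045, "turn": 0}, {"tx": 0, "ty": 0, "tz": 0.035, "turn": 0}, {"tx": 0, "ty": 0, "tz": 0, "turn": 0}])

```text
time_s: 5.7
position: [0.4833, -0.0066, 0.2399]
tcp_rot: [[-0.234, -0.972, 0.008], [-0.972, 0.234, -0.002], [0.0, -0.008, -1.0]]
force: [1.4, 0.8, 0.1]
opening: 0.32
```

play_rows(series=[{"tx": -0.0059, "ty": 0.0488, "tz": 0, "turn": 0.0225}, {"tx": -0.0059, "ty": 0.0488, "tz": 0, "turn": 0.0225}, {"tx": -0.0059, "ty": 0.0488, "tz": 0, "turn": 0.0225}, {"tx": -0.0059, "ty": 0.0488, "tz": 0, "turn": 0.0225}, {"tx": -0.0059, "ty": 0.0488, "tz": 0, "turn": 0.0225}, {"tx": -0.0059, "ty": 0.0488, "tz": 0, "turn": 0.0225}, {"tx": -0.0059, "ty": 0.0488, "tz": 0, "turn": 0.0225}, {"tx": -0.0059, "ty": 0.0488, "tz": 0, "turn": 0.0225}, {"tx": -0.0059, "ty": 0.0488, "tz": 0, "turn": 0.0225}, {"tx": -0.0059, "ty": 0.0488, "tz": 0, "turn": 0.0225}])

```text
time_s: 6.7
position: [0.433, 0.3854, 0.2348]
tcp_rot: [[0.001, -1.0, -0.003], [-1.0, -0.0, -0.002], [0.002, 0.003, -1.0]]
force: [0.6, -0.7, -1.4]
opening: 0.319
```

```bash
python3 - <<'E'
from w import *
T=(.4345,.385,0)
shot("w2",{},{"t":("tray",T,0)})
E
```

```text
t 6.7 pos [0.433  0.3854 0.2348] jaw -89.97 F [ 0.63 -0.71 -1.37] M [-0.    0.02  0.04] op 0.319 J6 120.6
```

View pics/w2.png

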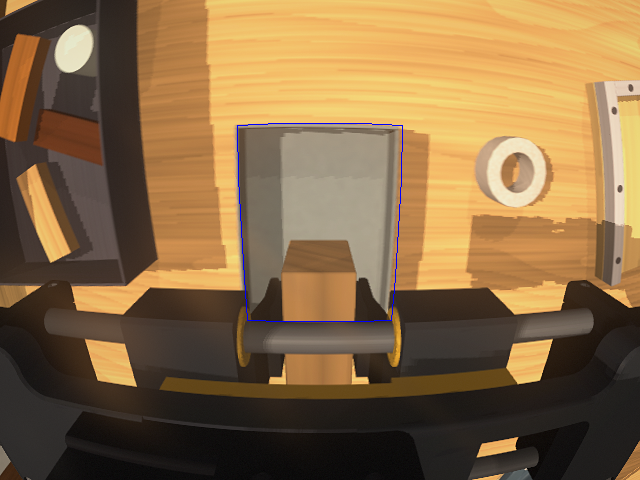

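The offcut is held over the tray, whose outline matches the prediction. Next I'll lower and release it.

play_rows(series=[{"tx": 0, "ty": 0, "tz": -0.03, "turn": 0}, {"tx": 0, "ty": 0, "tz": -0.04, "turn": 0}, {"tx": 0, "ty": 0, "tz": -0.04, "turn": 0}, {"tx": 0, "ty": 0, "tz": -0.04, "turn": 0}, {"tx": 0, "ty": 0, "tz": -0.025, "turn": 0}, {"tx": 0, "ty": 0, "tz": -0.015, "turn": 0}, {"tx": 0, "ty": 0, "tz": 0, "turn": 0}, {"tx": 0, "ty": 0, "tz": 0, "turn": 0}])

```text
time_s: 7.55
position: [0.4342, 0.384, 0.0842]
tcp_rot: [[-0.001, -1.0, -0.0], [-1.0, 0.001, -0.0], [0.0, 0.0, -1.0]]
force: [-0.6, 0.4, 0.4]
opening: 0.32
```

play_rows(series=[{"tx": 0, "ty": 0, "tz": 0, "turn": 0}, {"tx": 0, "ty": 0, "tz": 0, "turn": 0}, {"tx": 0, "ty": 0, "tz": 0, "turn": 0}, {"tx": 0, "ty": 0, "tz": 0, "turn": 0}], gripper=0.55)

```text
time_s: 7.95
position: [0.4343, 0.3843, 0.0851]
tcp_rot: [[-0.001, -1.0, 0.001], [-1.0, 0.001, 0.0], [-0.0, -0.001, -1.0]]
force: [0.5, 0.5, 0.5]
opening: 0.532
```

play_rows(series=[{"tx": 0, "ty": 0, "tz": 0.03, "turn": 0}, {"tx": 0, "ty": 0, "tz": 0.045, "turn": 0}, {"tx": 0, "ty": 0, "tz": 0.045, "turn": 0}, {"tx": 0, "ty": 0, "tz": 0.045, "turn": 0}, {"tx": 0, "ty": 0, "tz": 0.04, "turn": 0}])

```text
time_s: 8.45
position: [0.4341, 0.3842, 0.2507]
tcp_rot: [[-0.001, -1.0, 0.001], [-1.0, 0.001, 0.001], [-0.001, -0.001, -1.0]]
force: [1.2, -0.3, 0.4]
opening: 0.552
```

```bash
python3 - <<'E'
from w import *
T=(.4345,.385,0)
shot("w3",{"offcut":((.4345,.385,0),.003)},{"t":("tray",T,0)})
E
```

```text
t 8.45 pos [0.4341 0.3842 0.2507] jaw -90.04 F [ 1.18 -0.31  0.37] M [ 0.03 -0.04 -0.05] op 0.552 J6 120.5
offcut 0.62 2582 [0.4324 0.385 ] 0.67 0.029
```

View pics/w3.png

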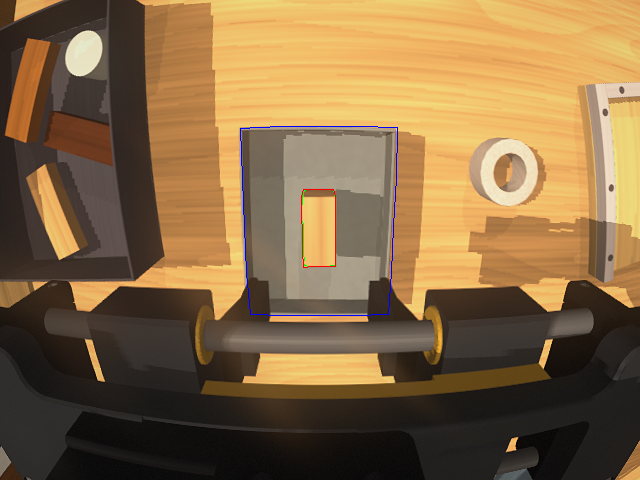

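The offcut lies in the tray at (319,230), clear of the walls. I'll head back and pause over the jig to refine its pose.

play_rows(series=[{"tx": 0.0028, "ty": -0.049, "tz": 0.005, "turn": -0.01}, {"tx": 0.0028, "ty": -0.049, "tz": 0.005, "turn": -0.01}, {"tx": 0.0028, "ty": -0.049, "tz": 0.005, "turn": -0.01}, {"tx": 0.0028, "ty": -0.049, "tz": 0.005, "turn": -0.01}, {"tx": 0.0028, "ty": -0.049, "tz": 0.005, "turn": -0.01}, {"tx": 0.0028, "ty": -0.049, "tz": 0.005, "turn": -0.01}, {"tx": 0.0028, "ty": -0.049, "tz": 0.005, "turn": -0.01}, {"tx": 0.0028, "ty": -0.049, "tz": 0.005, "turn": -0.01}, {"tx": 0.0028, "ty": -0.049, "tz": 0.005, "turn": -0.01}, {"tx": 0, "ty": 0, "tz": 0, "turn": 0}])

```text
time_s: 9.55
position: [0.4551, 0.0275, 0.2846]
tcp_rot: [[-0.101, -0.995, 0.001], [-0.995, 0.101, -0.002], [0.001, -0.002, -1.0]]
force: [0.8, 0.6, 1.0]
opening: 0.547
```

```bash
python3 - <<'E'
from w import *
J=(.498,-.006,.2274)
shot("w4",{"jig":(J,0),"long_stop":(J,0),"short_stop":(J,0)},{"j":("jig",J,0)})
E
```

```text
t 9.55 pos [0.4551 0.0275 0.2846] jaw -95.78 F [0.82 0.6  0.97] M [ 0.05  0.02 -0.02] op 0.547 J6 85.2
jig 0.98 40102 [ 0.4983 -0.0039] 12.79 0.01
long_stop 0.63 4032 [ 0.4974 -0.0039] 12.77 0.112
short_stop 0.97 1983 [ 0.4981 -0.0033] 12.44 0.103
```

View pics/w4.png

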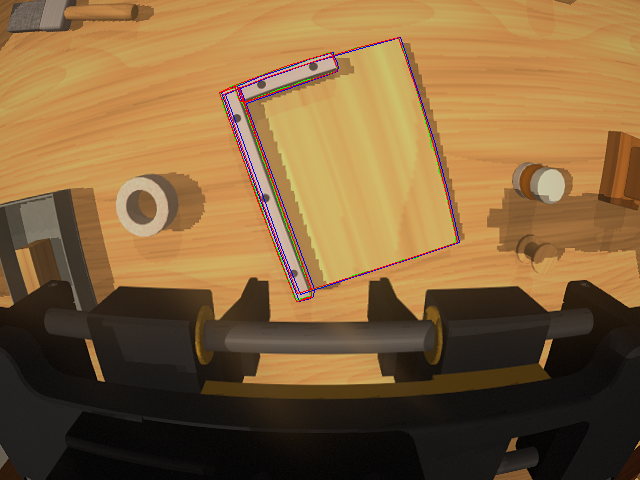

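play_rows(series=[{"tx": 0.0031, "ty": -0.0491, "tz": 0, "turn": -0.0103}, {"tx": 0.0031, "ty": -0.0491, "tz": 0, "turn": -0.0103}, {"tx": 0.0031, "ty": -0.0491, "tz": 0, "turn": -0.0103}, {"tx": 0.0031, "ty": -0.0491, "tz": 0, "turn": -0.0103}, {"tx": 0.0031, "ty": -0.0491, "tz": 0, "turn": -0.0103}, {"tx": 0.0031, "ty": -0.0491, "tz": 0, "turn": -0.0103}, {"tx": 0.0031, "ty": -0.0491, "tz": 0, "turn": -0.0103}, {"tx": 0.0031, "ty": -0.0491, "tz": 0, "turn": -0.0103}, {"tx": 0.0031, "ty": -0.0491, "tz": 0, "turn": -0.0103}, {"tx": 0.0031, "ty": -0.0491, "tz": 0, "turn": -0.0103}])

```text
time_s: 10.75
position: [0.48, -0.361, 0.284]
tcp_rot: [[-0.199, -0.98, -0.001], [-0.98, 0.199, 0.001], [-0.001, 0.001, -1.0]]
force: [0.6, -0.6, -0.1]
opening: 0.548
```

play_rows(series=[{"tx": 0, "ty": 0, "tz": 0, "turn": 0}, {"tx": 0, "ty": 0, "tz": 0, "turn": 0}])

```text
time_s: 10.95
position: [0.4795, -0.3604, 0.2836]
tcp_rot: [[-0.201, -0.98, -0.001], [-0.98, 0.201, 0.002], [-0.002, 0.002, -1.0]]
force: [-0.3, 1.3, 0.5]
opening: 0.55
```

```bash
python3 - <<'E'
from w import *
B=(.479,-.3665,np.radians(-12))
shot("w5",{"block":(B,0)},{})
E
```

```text
t 10.95 pos [ 0.4795 -0.3604  0.2836] jaw -101.58 F [-0.35  1.34  0.46] M [ 0.06  0.03 -0.04] op 0.55 J6 54.0
block 0.57 5665 [ 0.48  -0.365] -12.36 0.026
```

View pics/w5.png

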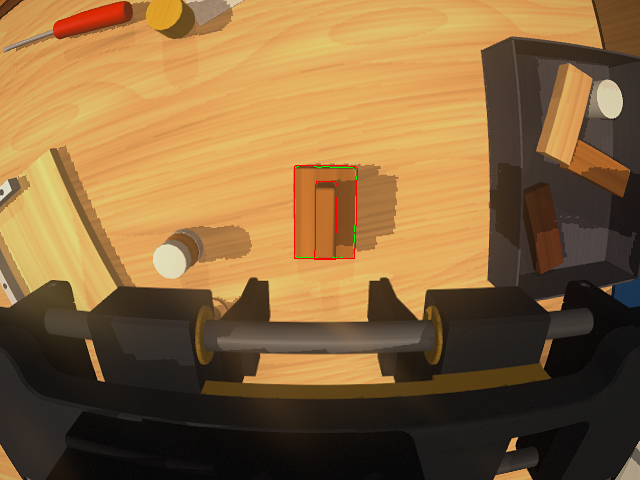

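play_rows(series=[{"tx": 0, "ty": -0.0056, "tz": -0.029, "turn": -0.013}, {"tx": 0, "ty": 0, "tz": -0.029, "turn": 0}, {"tx": 0, "ty": 0, "tz": -0.029, "turn": 0}, {"tx": 0, "ty": 0, "tz": -0.029, "turn": 0}, {"tx": 0, "ty": 0, "tz": -0.029, "turn": 0}, {"tx": 0, "ty": 0, "tz": -0.029, "turn": 0}, {"tx": 0, "ty": 0, "tz": -0.029, "turn": 0}, {"tx": 0, "ty": 0, "tz": -0.029, "turn": 0}, {"tx": 0, "ty": 0, "tz": 0, "turn": 0}, {"tx": 0, "ty": 0, "tz": 0, "turn": 0}])

```text
time_s: 12.05
position: [0.4794, -0.364, 0.0989]
tcp_rot: [[-0.213, -0.977, -0.001], [-0.977, 0.213, 0.001], [-0.001, 0.001, -1.0]]
force: [0.4, 0.1, -0.1]
opening: 0.553
```

```bash
python3 - <<'E'
from w import *
B=(.480,-.365,np.radians(-12.4))
shot("w6",{},{"b":("block",B,0)})
E
```

```text
t 12.05 pos [ 0.4794 -0.364   0.0989] jaw -102.28 F [ 0.43  0.14 -0.06] M [ 0.12 -0.   -0.04] op 0.553 J6 54.4
```

View pics/w6.png

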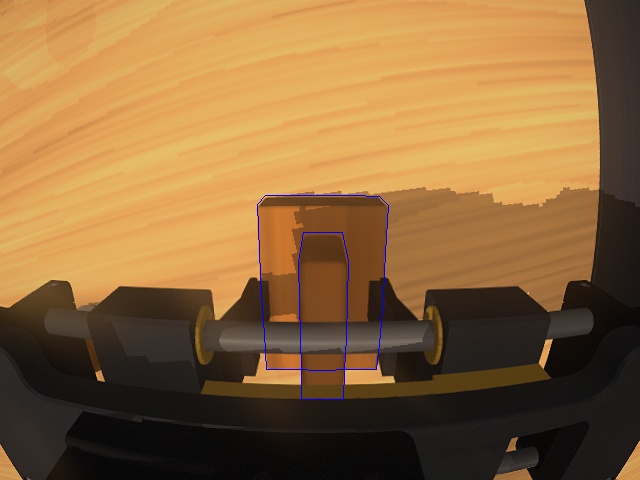

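The rib at (323,300) is centred between the fingers, so I'll close.

play_rows(series=[{"tx": 0, "ty": 0, "tz": 0, "turn": 0}, {"tx": 0, "ty": 0, "tz": 0, "turn": 0}, {"tx": 0, "ty": 0, "tz": 0, "turn": 0}, {"tx": 0, "ty": 0, "tz": 0, "turn": 0}, {"tx": 0, "ty": 0, "tz": 0, "turn": 0}, {"tx": 0, "ty": 0, "tz": 0, "turn": 0}, {"tx": 0, "ty": 0, "tz": 0, "turn": 0}, {"tx": 0, "ty": 0, "tz": 0, "turn": 0}], gripper=0.0)

```text
time_s: 12.9
position: [0.4791, -0.366, 0.0991]
tcp_rot: [[-0.215, -0.977, 0.0], [-0.977, 0.215, -0.0], [0.0, -0.0, -1.0]]
force: [0.1, 0.5, 1.8]
opening: 0.209
```

play_rows(series=[{"tx": 0, "ty": 0, "tz": 0.02, "turn": 0}, {"tx": 0, "ty": 0, "tz": 0.03, "turn": 0}, {"tx": 0, "ty": 0, "tz": 0.03, "turn": 0}, {"tx": 0, "ty": 0, "tz": 0.03, "turn": 0}, {"tx": 0, "ty": 0, "tz": 0.03, "turn": 0}, {"tx": 0, "ty": 0, "tz": 0.02, "turn": 0}, {"tx": 0, "ty": 0, "tz": 0, "turn": 0}, {"tx": 0, "ty": 0, "tz": 0, "turn": 0}])

```text
time_s: 13.7
position: [0.4787, -0.3656, 0.2263]
tcp_rot: [[-0.215, -0.977, -0.001], [-0.977, 0.215, 0.001], [-0.001, 0.001, -1.0]]
force: [0.1, 0.4, -2.2]
opening: 0.202
```

```bash
python3 - <<'E'
from w import *
B=(.480,-.365,np.radians(-12.4))
shot("w7",{},{"b":("block",B,.128)})
E
```

```text
t 13.7 pos [ 0.4787 -0.3656  0.2263] jaw -102.41 F [ 0.06  0.39 -2.22] M [0.01 0.06 0.01] op 0.202 J6 54.4
```

View pics/w7.png

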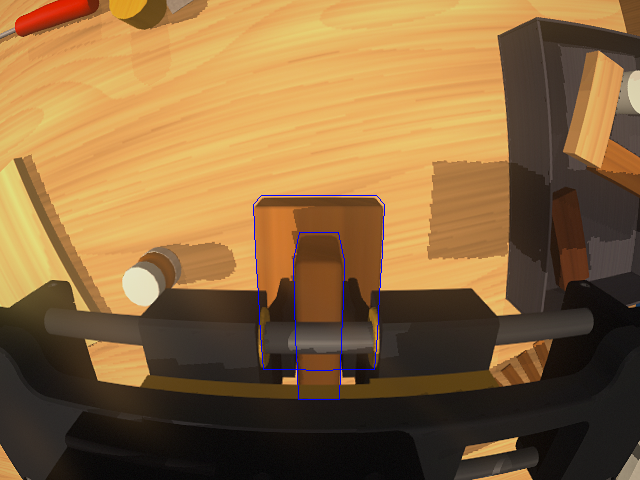

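The block is held level (18 mm opening, about 2 N weight). Next I'll carry it above the jig, 15 mm short of both stops.

play_rows(series=[{"tx": 0.0047, "ty": 0.0414, "tz": 0, "turn": 0.035}, {"tx": 0.0047, "ty": 0.0414, "tz": 0, "turn": 0.035}, {"tx": 0.0047, "ty": 0.0414, "tz": 0, "turn": 0.035}, {"tx": 0.0047, "ty": 0.0414, "tz": 0, "turn": 0.035}, {"tx": 0.0047, "ty": 0.0414, "tz": 0, "turn": 0.035}, {"tx": 0.0047, "ty": 0.0414, "tz": 0, "turn": 0.035}, {"tx": 0.0047, "ty": 0.0414, "tz": 0, "turn": 0.035}, {"tx": 0.0047, "ty": 0.0414, "tz": 0, "turn": 0.035}, {"tx": 0.0047, "ty": 0.0414, "tz": 0, "turn": 0.035}, {"tx": 0.0047, "ty": 0.0414, "tz": 0, "turn": 0.035}])

```text
time_s: 14.75
position: [0.5159, -0.0332, 0.2254]
tcp_rot: [[0.151, -0.989, -0.003], [-0.989, -0.151, 0.001], [-0.001, 0.003, -1.0]]
force: [-0.1, 0.7, -2.3]
opening: 0.204
```

play_rows(series=[{"tx": 0.0047, "ty": 0.0414, "tz": 0, "turn": 0.035}, {"tx": 0.0047, "ty": 0.0414, "tz": 0, "turn": 0.035}, {"tx": 0, "ty": 0, "tz": 0, "turn": 0}, {"tx": 0, "ty": 0, "tz": 0, "turn": 0}, {"tx": 0, "ty": 0, "tz": 0, "turn": 0}])

```text
time_s: 15.25
position: [0.5239, 0.0309, 0.2262]
tcp_rot: [[0.221, -0.975, -0.002], [-0.975, -0.221, -0.0], [-0.0, 0.002, -1.0]]
force: [-0.4, 0.1, -2.0]
opening: 0.204
```

```bash
python3 - <<'E'
from w import *
J=(.4983,-.0039,np.radians(12.8))
p=bot.read_state()["position"]
shot("w8",{},{"j":("jig",J,0),"b":("block",(p[0],p[1],np.radians(12.8)),p[2]-.0991)})
E
```

```text
t 15.25 pos [0.5239 0.0309 0.2262] jaw -77.24 F [-0.44  0.11 -1.96] M [ 0.02  0.02 -0.04] op 0.204 J6 68.4
```

View pics/w8.png

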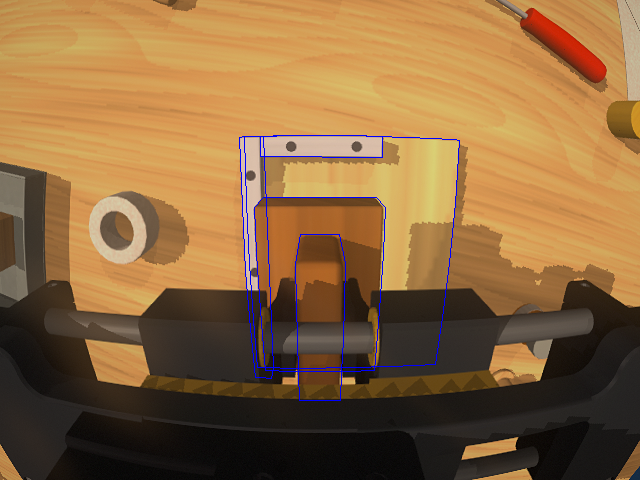

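The block and jig outlines line up in position and yaw. Next I'll lower it.

play_rows(series=[{"tx": 0, "ty": 0, "tz": -0.025, "turn": 0}, {"tx": 0, "ty": 0, "tz": -0.03, "turn": 0}, {"tx": 0, "ty": 0, "tz": -0.03, "turn": 0}, {"tx": 0, "ty": 0, "tz": -0.025, "turn": 0}, {"tx": 0, "ty": 0, "tz": -0.018, "turn": 0}, {"tx": 0, "ty": 0, "tz": -0.01, "turn": 0}, {"tx": 0, "ty": 0, "tz": 0, "turn": 0}, {"tx": 0, "ty": 0, "tz": 0, "turn": 0}, {"tx": 0, "ty": 0, "tz": 0, "turn": 0}])

```text
time_s: 16.2
position: [0.5248, 0.0312, 0.1174]
tcp_rot: [[0.221, -0.975, 0.002], [-0.975, -0.221, -0.0], [0.001, -0.002, -1.0]]
force: [-0.1, 0.3, -2.4]
opening: 0.204
```

```bash
cat > st.py <<'E'
from rig import bot, vision
import numpy as np
J=np.array([.4983,-.0039]); a=np.radians(12.8); R=np.array([[np.cos(a),np.sin(a)],[-np.sin(a),np.cos(a)]])
Ps=[];F=[];Ms=[];A=[]
import sys
for i in range(int(sys.argv[1]) if len(sys.argv)>1 else 4):
    s=bot.read_state(); Ps.append(s["position"]);F.append(s["force"]);Ms.append(s["moment"]);A.append(np.degrees(np.arctan2(s["tcp_rot"][1,0],s["tcp_rot"][0,0]))); vision.capture("wrist")
P=np.mean(Ps,0);F=np.mean(F,0)
T=s["tcp_rot"]; print("t",s["time_s"],"jig xy",(R@(P[:2]-J)).round(4),"z",P[2].round(4),"F jig",(R@F[:2]).round(2),"Fz",F[2].round(2),"M",np.mean(Ms,0).round(2),"jaw",np.mean(A).round(2),"tilt",T[:,2].round(4))
E
python3 st.py
```

```text
t 16.35 jig xy [0.0336 0.0285] z 0.1174 F jig [ 0.17 -0.22] Fz -2.58 M [ 0.03 -0.02 -0.01] jaw -77.21 tilt [ 1.5e-03 -2.0e-04 -1.0e+00]
```

play_rows(series=[{"tx": 0, "ty": 0, "tz": -0.00125, "turn": 0}, {"tx": 0, "ty": 0, "tz": -0.00125, "turn": 0}, {"tx": 0, "ty": 0, "tz": 0, "turn": 0}, {"tx": 0, "ty": 0, "tz": 0, "turn": 0}])

```text
time_s: 16.8
position: [0.5242, 0.0316, 0.1145]
tcp_rot: [[0.222, -0.975, -0.0], [-0.975, -0.222, 0.0], [-0.0, 0.0, -1.0]]
force: [-0.1, 0.7, -2.3]
opening: 0.21
```

```bash
python3 st.py
```

```text
t 16.95 jig xy [0.0331 0.0288] z 0.1145 F jig [-0.03  0.51] Fz -2.36 M [-0.02  0.   -0.01] jaw -77.2 tilt [-1.e-04  0.e+00 -1.e+00]
```

play_rows(series=[{"tx": 0, "ty": 0, "tz": -0.00125, "turn": 0}, {"tx": 0, "ty": 0, "tz": 0, "turn": 0}, {"tx": 0, "ty": 0, "tz": 0, "turn": 0}])

```text
time_s: 17.3
position: [0.5243, 0.0315, 0.1141]
tcp_rot: [[0.221, -0.975, 0.0], [-0.975, -0.221, -0.0], [0.0, -0.0, -1.0]]
force: [-0.5, 0.1, 4.5]
opening: 0.203
```

```bash
python3 st.py
```

```text
t 17.45 jig xy [0.0332 0.0288] z 0.1141 F jig [-1.38  0.46] Fz 5.62 M [0.04 0.22 0.01] jaw -77.2 tilt [ 5.e-04 -1.e-04 -1.e+00]
```

play_rows(series=[{"tx": 0, "ty": 0, "tz": 0.0006, "turn": 0}, {"tx": 0.0028, "ty": 0.0045, "tz": 0, "turn": 0}, {"tx": 0.0028, "ty": 0.0045, "tz": 0, "turn": 0}, {"tx": 0.0028, "ty": 0.0045, "tz": 0, "turn": 0}, {"tx": 0.0028, "ty": 0.0045, "tz": 0, "turn": 0}, {"tx": 0, "ty": 0, "tz": 0, "turn": 0}, {"tx": 0, "ty": 0, "tz": 0, "turn": 0}, {"tx": 0, "ty": 0, "tz": 0, "turn": 0}])

```text
time_s: 18.3
position: [0.5337, 0.0463, 0.1141]
tcp_rot: [[0.221, -0.975, 0.001], [-0.975, -0.221, 0.0], [-0.0, -0.001, -1.0]]
force: [1.1, 1.4, 2.5]
opening: 0.201
```

```bash
python3 st.py
```

```text
t 18.45 jig xy [0.0456 0.041 ] z 0.1141 F jig [1.37 1.07] Fz 2.55 M [ 0.27 -0.13  0.01] jaw -77.22 tilt [ 1.e-03  2.e-04 -1.e+00]
```

play_rows(series=[{"tx": 0, "ty": 0, "tz": 0.0003, "turn": 0}, {"tx": -0.00028, "ty": 0.0012, "tz": 0, "turn": 0}, {"tx": -0.00028, "ty": 0.0012, "tz": 0, "turn": 0}, {"tx": 0, "ty": 0, "tz": 0, "turn": 0}, {"tx": 0, "ty": 0, "tz": 0, "turn": 0}])

```text
time_s: 19.0
position: [0.5324, 0.0478, 0.1141]
tcp_rot: [[0.221, -0.975, -0.001], [-0.975, -0.221, -0.0], [-0.0, 0.001, -1.0]]
force: [-0.2, -0.8, -0.7]
opening: 0.202
```

```bash
python3 st.py
```

```text
t 19.15 jig xy [0.0447 0.0429] z 0.1141 F jig [ 0.14 -0.37] Fz -0.69 M [-0.12 -0.04 -0.06] jaw -77.21 tilt [-8.e-04  1.e-04 -1.e+00]
```

play_rows(series=[{"tx": -0.00028, "ty": 0.0012, "tz": 0, "turn": 0}, {"tx": 0, "ty": 0, "tz": 0, "turn": 0}, {"tx": 0, "ty": 0, "tz": 0, "turn": 0}, {"tx": 0, "ty": 0, "tz": 0, "turn": 0}])

```text
time_s: 19.6
position: [0.5324, 0.0484, 0.1142]
tcp_rot: [[0.222, -0.975, -0.0], [-0.975, -0.222, -0.001], [0.0, 0.0, -1.0]]
force: [-1.0, -4.8, -1.4]
opening: 0.206
```

```bash
python3 st.py
```

```text
t 19.75 jig xy [0.0449 0.0435] z 0.1142 F jig [-1.62 -4.96] Fz -1.69 M [-0.97  0.08 -0.08] jaw -77.19 tilt [-3.e-04 -5.e-04 -1.e+00]
```

play_rows(series=[{"tx": 0.0012, "ty": 0.00028, "tz": 0, "turn": 0}, {"tx": 0.0012, "ty": 0.00028, "tz": 0, "turn": 0}, {"tx": 0, "ty": 0, "tz": 0, "turn": 0}, {"tx": 0, "ty": 0, "tz": 0, "turn": 0}, {"tx": 0, "ty": 0, "tz": 0, "turn": 0}])

```text
time_s: 20.3
position: [0.5344, 0.0489, 0.1142]
tcp_rot: [[0.222, -0.975, -0.0], [-0.975, -0.222, -0.001], [0.0, 0.0, -1.0]]
force: [-0.2, -5.2, -1.3]
opening: 0.204
```

```bash
python3 st.py
```

```text
t 20.45 jig xy [0.0469 0.0435] z 0.1142 F jig [-1.38 -4.55] Fz -1.75 M [-1.01  0.07 -0.11] jaw -77.19 tilt [-2.e-04 -5.e-04 -1.e+00]
```

play_rows(series=[{"tx": 0.0012, "ty": 0.00028, "tz": 0, "turn": 0}, {"tx": 0, "ty": 0, "tz": 0, "turn": 0}, {"tx": 0, "ty": 0, "tz": 0, "turn": 0}, {"tx": 0, "ty": 0, "tz": 0, "turn": 0}])

```text
time_s: 20.9
position: [0.5353, 0.0491, 0.1142]
tcp_rot: [[0.222, -0.975, -0.0], [-0.975, -0.222, -0.001], [0.0, 0.001, -1.0]]
force: [-0.9, -5.7, -0.3]
opening: 0.209
```

```bash
python3 st.py
```

```text
t 21.05 jig xy [0.0478 0.0435] z 0.1142 F jig [-1.85 -4.92] Fz -1.18 M [-1.01  0.1  -0.12] jaw -77.19 tilt [-4.e-04 -6.e-04 -1.e+00]
```

play_rows(series=[{"tx": 0.0006, "ty": 0.00014, "tz": 0, "turn": 0}, {"tx": 0, "ty": 0, "tz": 0, "turn": 0}, {"tx": 0, "ty": 0, "tz": 0, "turn": 0}, {"tx": 0, "ty": 0, "tz": 0, "turn": 0}])

```text
time_s: 21.5
position: [0.5355, 0.0491, 0.1142]
tcp_rot: [[0.222, -0.975, -0.001], [-0.975, -0.222, -0.001], [0.0, 0.001, -1.0]]
force: [-0.0, -5.8, -1.4]
opening: 0.204
```

```bash
python3 st.py
```

```text
t 21.65 jig xy [0.048  0.0435] z 0.1142 F jig [-2.25 -5.28] Fz -1.38 M [-1.06  0.18 -0.1 ] jaw -77.18 tilt [-1.e-03 -7.e-04 -1.e+00]
```

play_rows(series=[{"tx": 0.0006, "ty": 0.00014, "tz": 0, "turn": 0}, {"tx": 0, "ty": 0, "tz": 0, "turn": 0}, {"tx": 0, "ty": 0, "tz": 0, "turn": 0}, {"tx": 0, "ty": 0, "tz": 0, "turn": 0}])

```text
time_s: 22.1
position: [0.5356, 0.0491, 0.1142]
tcp_rot: [[0.222, -0.975, -0.002], [-0.975, -0.222, -0.001], [0.0, 0.002, -1.0]]
force: [-1.8, -6.8, -0.4]
opening: 0.209
```

```bash
python3 st.py
```

```text
t 22.25 jig xy [0.0481 0.0435] z 0.1142 F jig [-3.17 -6.18] Fz -0.43 M [-1.19  0.29 -0.11] jaw -77.18 tilt [-2.e-03 -8.e-04 -1.e+00]
```

play_rows(series=[{"tx": 0.0006, "ty": 0.00014, "tz": 0, "turn": 0}, {"tx": 0, "ty": 0, "tz": 0, "turn": 0}, {"tx": 0, "ty": 0, "tz": 0, "turn": 0}, {"tx": 0, "ty": 0, "tz": 0, "turn": 0}])

```text
time_s: 22.7
position: [0.5357, 0.0492, 0.1142]
tcp_rot: [[0.222, -0.975, -0.003], [-0.975, -0.222, -0.001], [0.0, 0.003, -1.0]]
force: [-2.9, -7.1, 0.4]
opening: 0.206
```

```bash
python3 st.py
```

```text
t 22.85 jig xy [0.0482 0.0435] z 0.1142 F jig [-4.39 -6.08] Fz 0.45 M [-1.3   0.37 -0.13] jaw -77.17 tilt [-2.9e-03 -9.0e-04 -1.0e+00]
```

play_rows(series=[{"tx": 0.0012, "ty": 0.00028, "tz": 0, "turn": 0}, {"tx": 0.0012, "ty": 0.00028, "tz": 0.0002, "turn": 0}, {"tx": 0, "ty": 0, "tz": 0, "turn": 0}, {"tx": 0, "ty": 0, "tz": 0, "turn": 0}, {"tx": 0, "ty": 0, "tz": 0, "turn": 0}])

```text
time_s: 23.4
position: [0.536, 0.0492, 0.1143]
tcp_rot: [[0.223, -0.975, -0.007], [-0.975, -0.223, -0.002], [-0.0, 0.007, -1.0]]
force: [-5.5, -9.1, 1.4]
opening: 0.204
```

```bash
python3 st.py
```

```text
t 23.55 jig xy [0.0485 0.0435] z 0.1143 F jig [-7.34 -7.99] Fz 2.33 M [-1.69  0.83 -0.14] jaw -77.14 tilt [-0.0069 -0.0015 -1.    ]
```

play_rows(series=[{"tx": 0.0009, "ty": 0.0004, "tz": 0.0003, "turn": 0}, {"tx": 0.0009, "ty": 0.0004, "tz": 0, "turn": 0}, {"tx": 0, "ty": 0, "tz": 0, "turn": 0}, {"tx": 0, "ty": 0, "tz": 0, "turn": 0}, {"tx": 0, "ty": 0, "tz": 0, "turn": 0}])

```text
time_s: 24.1
position: [0.5363, 0.0494, 0.1145]
tcp_rot: [[0.223, -0.975, -0.01], [-0.975, -0.223, -0.002], [0.0, 0.01, -1.0]]
force: [-8.1, -12.3, 3.9]
opening: 0.204
```

```bash
python3 st.py 8;  python3 - <<'E'
from w import *
J=(.4983,-.0039,np.radians(12.8)); a=J[2]
b=(J[0]+.049*np.cos(a)-.044*np.sin(a),J[1]+.049*np.sin(a)+.044*np.cos(a),a)
shot("w9",{},{"j":("jig",J,0),"b":("block",b,.015)})
import w
for n in ("scene","top"):
    c=vision.capture(n); cv2.imwrite(f"pics/e_{n}.png",c["pixels"])
    for q in ("block","offcut"):
        r=nets.masks_of(c,q)
        if r:
            z,p0=(.015,b) if q=="block" else (.003,(.4325,.385,0))
            p,f=fit([(c,r[0]["region"])],q,p0,z); print(n,q,round(r[0]["confidence"],2),p[:2].round(4),np.degrees(p[2]).round(2),round(f,3))
print(b)
E
```

```text
t 24.45 jig xy [0.0488 0.0435] z 0.1144 F jig [-10.17 -10.08] Fz 3.94 M [-2.19  1.17 -0.15] jaw -77.1 tilt [-0.0098 -0.0023 -0.9999]
t 24.5 pos [0.5362 0.0494 0.1144] jaw -77.11 F [ -7.19 -11.51   4.56] M [-2.24  1.13 -0.18] op 0.207 J6 70.8
scene block 0.7 [0.5367 0.0487] 11.61 0.705
scene offcut 0.67 [0.4326 0.384 ] 1.53 0.043
(np.float64(0.5363341844657161), np.float64(0.04986244797279868), np.float64(0.2234021442552742))
```

View pics/w9.png

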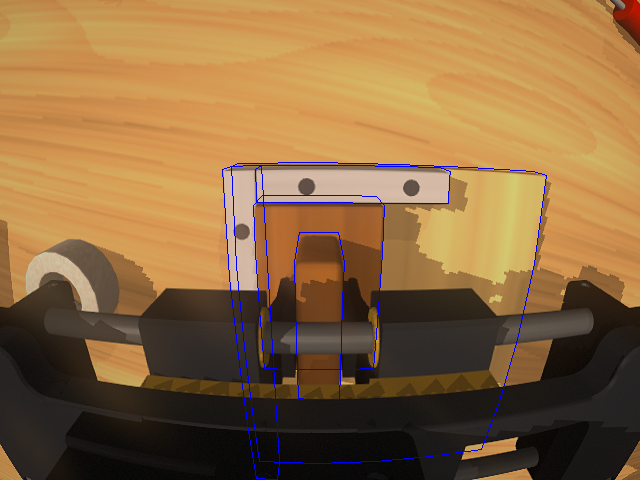

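View pics/e_scene.png

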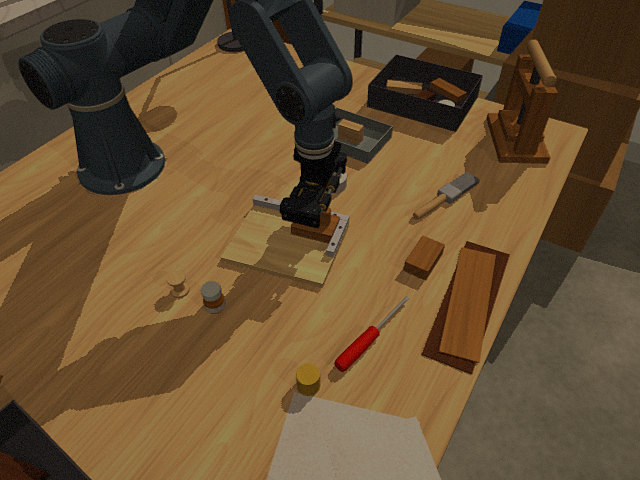

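play_rows(series=[{"tx": 0, "ty": 0, "tz": 0, "turn": 0}, {"tx": 0, "ty": 0, "tz": 0, "turn": 0}, {"tx": 0, "ty": 0, "tz": 0, "turn": 0}, {"tx": 0, "ty": 0, "tz": 0, "turn": 0}, {"tx": 0, "ty": 0, "tz": 0, "turn": 0}, {"tx": 0, "ty": 0, "tz": 0, "turn": 0}, {"tx": 0, "ty": 0, "tz": 0, "turn": 0}, {"tx": 0, "ty": 0, "tz": 0, "turn": 0}])

```text
time_s: 25.65
position: [0.5363, 0.0494, 0.1145]
tcp_rot: [[0.223, -0.975, -0.01], [-0.975, -0.223, -0.002], [0.0, 0.01, -1.0]]
force: [-7.9, -11.2, 4.4]
opening: 0.207
```

```bash
python3 st.py 8; python3 -c "
from rig import bot
print(bot.hand_in())"
```

```text
t 26.0 jig xy [0.0488 0.0435] z 0.1144 F jig [-10.36  -9.58] Fz 4.1 M [-2.2   1.17 -0.17] jaw -77.1 tilt [-0.0099 -0.0023 -0.9999]
the job is handed in; nothing more can be done
None
```

I put the offcut in the tray and let go of it. I then set the block flat on the jig, pressed it into the corner, and handed the job in at about 26 s with the block still gripped.

- **Offcut:** the wrist and scene cameras both show it lying in the tray, within about 2 mm of the tray's centre and clear of the walls.
- **Block position:** the hand was steady at x = 48.8 mm, y = 43.5 mm in the jig's frame; the seat is at 49 and 44 mm. The wrist picture shows the block flush against both stops. The hand's yaw was within about 0.1° of the jig's, and the hand tilted about 0.01 rad.
- **Push:** the wrist force was about 10.4 N towards the short stop and 9.6 N towards the long stop, with about 4 N downward. Allowing for friction on the board and stops, I estimate at least 5 N reaches each stop. That is worked out from the wrist force, not measured at the stops.
- **Bystanders:** in the last scene picture I saw none out of place, but I did not measure them.
- **Disagreeing check:** in the last scene-camera picture the arm hid most of the block, so that pose fit was poor (position within about 1 mm, yaw about 1.2° off). I relied on the wrist camera, hand position and forces instead. The top camera found neither the block nor the offcut in its last picture.

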